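# Post a sealed stone holder into the drop box

## Robot

A 6-joint arm with a two-finger parallel gripper is mounted at the origin on a cart in front of the work surface, level with it; the furniture and walls round the work are solid. World frame = base frame: x ahead of the robot, y to its left, z up, the work surface at z = 0. Lengths are in m, angles in rad, forces in N, time in s.
With the tool pointing down it reaches from about 0.35 to 0.8 m from the base axis. Payload 7.3 kg.
Tool frame: the origin (TCP) lies on the front face of the gripper's body, between the roots of the fingers; the fingertips stand 73 mm ahead of it and the grasp point (between the pads) lies 54 mm ahead of it; y points along the fingers, x is the direction in which the jaws open and shut, and the axes are right-handed (so a half turn about y gives the same grasp; the last joint's range is limited). The gripper opens to 85 mm and grips with 20 to 120 N. Pads are 22 mm wide; open, the fingers measure 114 mm over their backs; the gripper's body (76 mm by 85 mm) begins 54 mm behind the grasp point. The pads swing forward as they close: fully open they stand 13 mm farther back than shut.
Start: joints at [1.046, 0.342, 1.524, -0, 1.275, -0.146], TCP at [0.194, 0.488, 0.304] pointing down, gripper open.
Joint ranges: [-2.53, 2.53], [-0.77, 2.02], [0.04, 2.7], [-1, 4.14], [0.28, 2.66], [-3.11, 3.11]. Speed limits (rad/s): [2.57, 2.57, 3.14, 3.14, 3.14, 3.14].

## Interface

Orientations are given as a unit quaternion [w, x, y, z].
In Python, from plant import read_state, grab_frame, camera_params, close_job, masks_of gives the robot as it stands.
- The arm moves only by the shell command python3 -m inch 'ROWS' [FORCE]. ROWS is text: rows parted by semicolons, each of 7 numbers parted by spaces: the shift along the tool's x, y, z in cm, then the turn, a rotation vector about the tool's x, y, z in degrees, then the opening, from 0 (shut) to 1 (fully open). A call has 1 to 12 rows; each row is the pose to reach, as a shift and turn from the pose measured when the call began, along the tool's axes at that moment; what a row does not reach only later rows make up. A row lasts 1/10 s, in which the tool goes at most 50 mm and 8.59 degrees, less where a joint would pass 70% of its speed; a pose out of reach is approached as far as the arm can. A call with a gripper value outside its range is refused whole. The fingers move at their own pace and stop on an object; FORCE is the grip in N (left out, the last holds). Time passes only in rows, so rows that repeat a pose let the fingers close. It gives the time, the measured TCP pose, the force and the opening at its end, in the units of the state.
- read_state(): the state, without advancing time (a new reading comes with each control period).
- grab_frame(name): name is "scene" or "top" or "wrist"; returns the picture (420x560x3 uint8, red, green, blue); there is no depth.
- camera_params(name): a dict with "intrinsics" (3x3 intrinsics, pixels), "world_from_camera" (4x4, takes a point from camera to world coordinates). Camera axes: x right, y up, looking along -z (the intrinsics and any distortion apply to the point x, -y, -z); pixel columns grow to the right and rows downward; lengths in m; the calibration is good to about 2 mm. A picture is of the moment at which its call begins: read the wrist's pose just before it. camera_params takes no time and is no camera call; for the wrist camera it gives the pose at the moment of the call.
- close_job(): hands the job in, once; it reports no verdict.
Trained networks look in the newest picture that a camera, given by its name, has taken for a name from the list of things; names that differ only in an ending like _2 or _b are one class to them, and where a whole thing is asked for, a point or a joint stands for the part that bears it (a point fixed in the world has none). Each returns a list of dicts, best first, with "conf" (0 to 1); they miss things now and then, are a little off and sometimes report something else, mostly with a low value. They report only what shows in the picture. A call takes as long as a camera call.
- masks_of(camera, name): "region" (420x560 bool, what is visible of it) and "uv" ([column, row] in pixels, amid what is visible of it).
The state is a dict: "t": time; "qpos": joint angles; "joint_velocities": joint speeds; "tau": joint torques, N m; "tcp_pos": TCP position; "tool_rot": TCP orientation; "contact_force": force on the tool from outside, world axes, zero at the start; "moment": the same for the moment, N m; "grip_width": opening from 0.0 (shut) to 1.0 (fully open).
Only numpy, scipy, OpenCV 4.12 (cv2) and the standard library are available. Lean on these libraries where they do the work, as an engineer would, in place of code of your own. Each camera call takes 0.05 s, during which the arm holds its last target. There are 200 camera calls.

## Task

Slide the drop box's shutter open, tip the flat stone holder that has one large round window on edge and post it through the slot so that it is wholly inside the box, then slide the shutter fully shut again. Leave the holder with three small windows lying where it is.

Things in the scene. Friction and masses are not known exactly. Their poses are not given: they have to be found in the camera images.
- holder_single: Sealed stone holder to be posted: flat rigid white plastic slab with a grey face, 110 (its x) x 60 (its y) x 9 mm (its z), 50 to 100 g, one large round dark window 38 mm across in the middle of its face. Lies flat on the desk, window up. Origin: centre of its underside. It may be posted either end first.
- single_end_a (a point): Middle of the +x end edge of holder_single (55 mm from its middle, at half thickness).
- single_end_b (a point): Middle of the -x end edge of holder_single.
- holder_triple: The other holder, same slab of 110 x 60 x 9 mm but with three small dark windows 21 mm across in a row along its length; it stays where it is. Origin: centre of its underside, x along its length.
- drop_box: Grey steel box fixed to the desk, 210 (its x) x 120 (y) x 176 mm (z), hollow, walls and floor 4 mm. Origin: centre of its underside. The -y wall is 130 mm high; from its top the face with the slot rises at 30 deg towards +y (outward normal (0, -0.5, 0.866) in the box frame) as far as y = 20 mm; then the top is flat. A dummy door with a lock is on the -x end, towards the robot.
- slot (a point): Centre of the slot, on the outside of the sloping face (4 mm sheet), 156 mm up; axes as the box's. 74 mm long (box x), 18 mm wide (down the slope). A holder enters short end first, flat sides along the slot, heading to box +y and down at 30 to 70 deg below level (45 is good). Guide strips 6 mm high run 18.5 mm above and below. Let go more than half through, it tips and drops in; if it hangs, push.
- shutter (a joint): Steel shutter plate, 88 x 30 x 3 mm, on the sloping face; slides along the box's +x to open. Metres: 0 = shut (plate centred over the slot), 0.090 = fully open at the stop; the slot is wholly clear from 0.082. Friction about 1.2 N; it stays where it is left.
- shutter_grip (a point): Point inside the shutter's black knob, 18 mm out from the sloping face. The knob is a block 14 mm along the sliding direction, 26 mm down the slope, 24 mm high, square on the sloping plate, its top 10 mm beyond this point. With the shutter shut it is 30 mm from the slot centre towards box +x. Pinch it from above along the sliding direction, or push it.

How it is judged:
By the outcome, as a careful person would: the job done as asked, in the order asked, and still so for the second after the job is handed in, with the robot touching nothing.
It also fails if it takes over 64 s, if anything falls off the work surface, if the arm or the gripper's body presses on something with over 40 N, if the wrist force passes 120 N, or if a joint passes its speed limit or range.

## Working session

There is one attempt and no reset: what is moved stays moved. The work goes in short steps, Python scripts to look and compute and a shell command to move; the robot and the scene stay as the last step left them, time stands still between calls to the robot, and variables do not carry over. Pictures are saved under pics/ and viewed, about 8 in all and at most 12, crops included, and the job is handed in when it is done.

```bash
ls; mkdir -p pics
cat > h.py <<'E'
import numpy as np, cv2
from scipy.spatial.transform import Rotation as R
from plant import *
def cam(n):
    c=camera_params(n); return np.array(c["intrinsics"]),np.array(c["world_from_camera"]),c
def proj(n,P):
    K,T,_=cam(n); P=np.atleast_2d(P); p=(P-T[:3,3])@T[:3,:3]; p=p*[1,-1,-1]; q=p@K.T; return q[:,:2]/q[:,2:]
def ray(n,uv):
    K,T,_=cam(n); uv=np.atleast_2d(uv).astype(float); d=np.c_[uv,np.ones(len(uv))]@np.linalg.inv(K).T; d=d*[1,-1,-1]@T[:3,:3].T; return T[:3,3],d
def onz(n,uv,z):
    o,d=ray(n,uv); return o+d*((z-o[2])/d[:,2])[:,None]
def save(n,f,img=None):
    img=grab_frame(n) if img is None else img; cv2.imwrite("pics/"+f,img[:,:,::-1]); return img
def rot(q): return R.from_quat(np.r_[q[1:],q[0]])
def plan(tcp,Rt):
    "shift cm and rotvec deg, from current pose to tcp, Rt (matrix)"
    s=read_state(); r=rot(s["tool_rot"]); p=np.array(s["tcp_pos"])
    return np.round(r.inv().apply(np.array(tcp)-p)*100,2), np.round((r.inv()*R.from_matrix(Rt)).as_rotvec(degrees=True),2)
E
python3 - <<'E'
from h import *
s=read_state(); print({k:np.round(v,3).tolist() for k,v in s.items()})
ims=[]
for n in("scene","top"):
    im=save(n,n+"0.png"); print(n,camera_params(n).keys())
    print(np.round(cam(n)[0],1).tolist(),np.round(cam(n)[1],3).tolist())
    for k in("holder_single","holder_triple","drop_box","shutter","shutter_grip","slot"):
        for m in masks_of(n,k)[:3]: print(k,round(m["conf"],2),np.round(m["uv"]),m["region"].sum(), onz(n,m["uv"],0.009).round(3))
E
```

```text
pics
{'t': 0.0, 'qpos': [1.046, 0.343, 1.525, 0.0, 1.275, -0.146], 'joint_velocities': [0.0, -0.001, -0.0, -0.0, -0.001, -0.0], 'tau': [0.0, -43.368, -24.602, -0.0, 0.008, 0.0], 'tcp_pos': [0.194, 0.488, 0.303], 'tool_rot': [-0.585, 0.585, 0.396, -0.397], 'contact_force': [-0.405, 0.082, -0.673], 'moment': [0.007, -0.016, 0.024], 'grip_width': 1.0}
scene dict_keys(['intrinsics', 'world_from_camera'])
[[399.5, 0.0, 279.3], [0.0, 399.5, 205.9], [0.0, 0.0, 1.0]] [[0.693, 0.406, -0.595, 0.015], [-0.72, 0.411, -0.559, -0.353], [0.018, 0.816, 0.577, 0.616], [0.0, 0.0, 0.0, 1.0]]
holder_single 0.94 [310. 246.] 884 [[0.575 0.072 0.009]]
holder_triple 0.69 [288. 292.] 1306 [[0.437 0.015 0.009]]
drop_box 0.66 [234. 189.] 7905 [[0.609 0.382 0.009]]
shutter 0.9 [233. 172.] 400 [[0.669 0.454 0.009]]
shutter_grip 0.93 [230. 168.] 442 [[0.679 0.477 0.009]]
shutter_grip 0.52 [314. 247.] 895 [[0.58  0.067 0.009]]
slot 0.66 [230. 186.] 7704 [[0.612 0.401 0.009]]
top dict_keys(['intrinsics', 'world_from_camera'])
[[391.4, 0.0, 276.9], [0.0, 391.4, 211.9], [0.0, 0.0, 1.0]] [[0.028, 0.978, -0.205, 0.341], [-1.0, 0.027, -0.008, 0.13], [-0.002, 0.205, 0.979, 0.957], [0.0, 0.0, 0.0, 1.0]]
holder_single 0.56 [301. 192.] 1062 [[0.593 0.079 0.009]]
holder_single 0.17 [207. 200.] 6684 [[0.564 0.314 0.009]]
holder_triple 0.72 [323. 257.] 1130 [[0.431 0.022 0.009]]
drop_box 0.67 [207. 201.] 6685 [[0.563 0.312 0.009]]
shutter 0.69 [214. 210.] 579 [[0.54  0.292 0.009]]
shutter_grip 0.91 [212. 206.] 578 [[0.55  0.3   0.009]]
slot 0.92 [207. 200.] 6755 [[0.564 0.313 0.009]]
```

Run:
```python
import cv2,numpy as np
a=cv2.imread("pics/scene0.png");b=cv2.imread("pics/top0.png")
a=cv2.resize(a[90:340,130:400],None,fx=1.45,fy=1.45,interpolation=2);b=cv2.resize(b[110:310,110:380],None,fx=1.45,fy=1.45,interpolation=2)
b=cv2.copyMakeBorder(b,0,a.shape[0]-b.shape[0],0,0,0)
cv2.imwrite("pics/v1.png",np.hstack([a,b]))
```

```text
(no output)
```

View pics/v1.png

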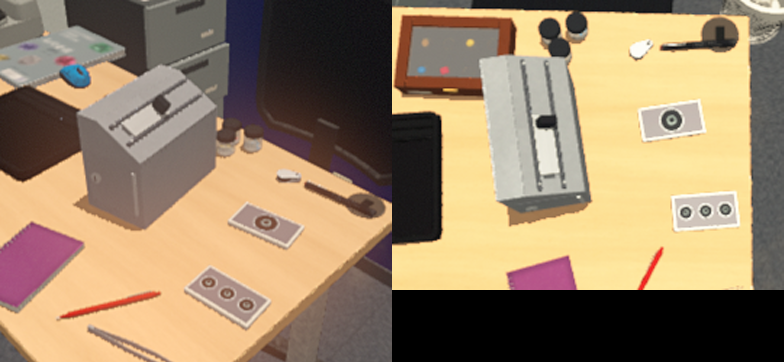

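View pics/top0.png

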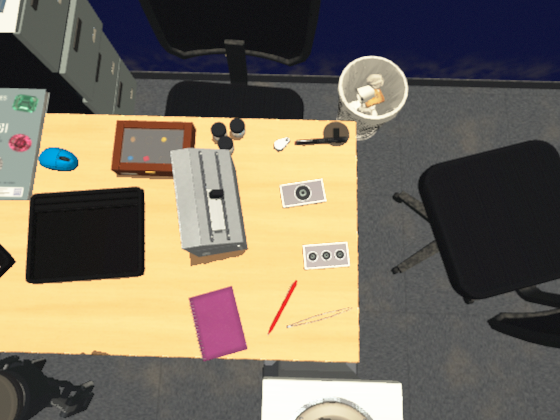

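The scene and top pictures show the box with its slope facing right (world −y) and the knob at the far end of the plate (top px 215,194). The single-window holder is at top px (302,193) and the triple at (326,256). Next I fit the poses to the masks.

```bash
cat > fit.py <<'E'
from h import *
from scipy.optimize import minimize
def boxV():
    return np.array([[x,y,z] for x in(-.105,.105) for y,z in((-.06,0),(-.06,.13),(.02,.176),(.06,.176),(.06,0))])
def slabV(): return np.array([[x,y,z] for x in(-.055,.055) for y in(-.03,.03) for z in(0,.009)])
def W(p,V): c,s=np.cos(p[2]),np.sin(p[2]); return np.c_[p[0]+c*V[:,0]-s*V[:,1],p[1]+s*V[:,0]+c*V[:,1],V[:,2]]
def iou(p,V,ms):
    t=0
    for n,m in ms:
        h=cv2.convexHull((proj(n,W(p,V))*64*4).astype(np.int32)); 
        im=np.zeros((420*4,560*4),np.uint8); cv2.fillConvexPoly(im,h,1,shift=6)
        a=cv2.resize(im,(560,420),interpolation=cv2.INTER_AREA) if 0 else im.reshape(420,4,560,4).mean((1,3))
        t+=np.minimum(a,m).sum()/np.maximum(a,m).sum()
    return -t/len(ms)
def fit(p0,V,ms): return min((minimize(iou,np.array(p0)+d,(V,ms),method="Nelder-Mead",options=dict(initial_simplex=np.array(p0)+d+np.array([[0,0,0],[.02,0,0],[0,.02,0],[0,0,.2]]),xatol=1e-4,fatol=1e-5)) for d in([0,0,0],[.005,-.005,.05])),key=lambda r:r.fun)
E
python3 - <<'E'
from fit import *
M={}
for n in("scene","top"):
    grab_frame(n)
    for k in("holder_single","holder_triple","drop_box","shutter_grip"): M[n,k]=masks_of(n,k)[0]
for k,p0,V in(("holder_single",[.59,.075,1.6],slabV()),("holder_triple",[.43,.02,1.6],slabV()),("drop_box",[.55,.3,.1],boxV())):
    for ns in(("scene","top"),("scene",),("top",)):
        r=fit(p0,V,[(n,M[n,k]["region"]) for n in ns]); print(k,ns,r.x.round(4),r.fun.round(3))
        if len(ns)==2 and k=="drop_box": b=r.x
P=np.array([[.03,-.015,.156],[.03,-.015,.156]])+np.array([[0,-.5,.866]])*np.array([[.018],[.026]])
for n in("scene","top"):print(n,proj(n,W(b,P)).round(1),M[n,"shutter_grip"]["uv"])
t=rot(read_state()["tool_rot"]).as_matrix();print(t.round(3))
E
```

```text
holder_single ('scene', 'top') [0.591  0.0761 1.7569] -0.925
holder_single ('scene',) [0.5892 0.0751 1.771 ] -0.918
holder_single ('top',) [0.5919 0.0761 1.7516] -0.957
holder_triple ('scene', 'top') [0.436  0.016  1.6694] -0.942
holder_triple ('scene',) [0.4349 0.0149 1.6684] -0.954
holder_triple ('top',) [0.4365 0.0167 1.686 ] -0.953
drop_box ('scene', 'top') [0.5393 0.2869 0.1982] -0.98
drop_box ('scene',) [0.5376 0.2853 0.2092] -0.981
drop_box ('top',) [0.5397 0.287  0.1964] -0.984
scene [[250.  154.9]
 [251.3 152.7]] [231.4, 169.5]
top [[214.2 178.5]
 [215.6 177.2]] [214.2, 208.5]
[[ 0.37   0.    -0.929]
 [ 0.929  0.     0.37 ]
 [ 0.    -1.    -0.   ]]
```

```bash
cat >> h.py <<'E'
def frame(pb,yaw=.198):
    "box frame axes as matrix columns"
    return R.from_euler("z",yaw).as_matrix()
BOX=np.array([.5395,.2869,0.]); YAW=.198
def b2w(P): return BOX+np.atleast_2d(P)@frame(0,YAW).T
def tool(xb,yb):
    "tool matrix from tool x,y dirs in box frame"
    x=np.array(xb,float);y=np.array(yb,float);y/=np.linalg.norm(y); return frame(0,YAW)@np.c_[x,y,np.cross(x,y)]
def grasp_plan(g,Rt,d=.054):
    return plan(np.array(g)-d*Rt[:,1],Rt)
N=np.array([0,-.5,.8660254])
E
python3 - <<'E'
from h import *
from scipy.optimize import minimize_scalar
K=lambda sx,o: b2w(np.array([sx+.03,-.0150,.156])+N*o)
f=lambda sx: sum(((proj(n,K(sx,.022))-uv)**2).sum() for n,uv in(("top",[215.5,193.5]),("scene",[241,161.5])))
r=minimize_scalar(f,bounds=(-.1,.1),method="bounded");print(r.x,r.fun,[proj(n,K(r.x,.022)) for n in("top","scene")])
g=K(r.x,.12)[0]; print(g)
for s in(1,-1): print(s,grasp_plan(g,tool([s,0,0],-N)))
E
```

```text
-0.03572334836666258 6.403175577036912 [array([[217.27663771, 194.14093967]]), array([[241.50330932, 159.89294988]])]
[0.54864163 0.21223952 0.25992305]
1 (array([-14.76,  -0.28, -44.6 ]), array([ 27.46,  55.6 , -14.89]))
-1 (array([-14.76,  -0.28, -44.6 ]), array([ -17.39, -119.72,  -32.08]))
```

```bash
python3 -m inch '-5 -6 -15 9 18 -5 0.6;-5 -6 -15 9 18 -5 0.6;-5 -6 -15 9 18 -5 0.6;-10 -6 -30 18 37 -10 0.6;-10 -6 -30 18 37 -10 0.6;-10 -6 -30 18 37 -10 0.6;-14.8 -4 -44.6 27.5 55.6 -14.9 0.6;-14.8 -4 -44.6 27.5 55.6 -14.9 0.6;-14.8 -4 -44.6 27.5 55.6 -14.9 0.6;-14.8 -0.3 -44.6 27.5 55.6 -14.9 0.6;-14.8 -0.3 -44.6 27.5 55.6 -14.9 0.6;-14.8 -0.3 -44.6 27.5 55.6 -14.9 0.6' 40
python3 - <<'E'
from h import *
K=lambda sx,o: b2w(np.array([sx+.03,-.0150,.156])+N*o)
print(grasp_plan(K(-.0357,.12)[0],tool([1,0,0],-N)))
im=save("wrist","w1.png")
for k in("shutter_grip","drop_box","slot"):
  for m in masks_of("wrist",k)[:2]:print(k,m["conf"],m["uv"],m["region"].sum())
print(proj("wrist",K(-.0357,.028)),proj("wrist",b2w([[x,y,z] for x in(-.105,.105) for y,z in((-.06,.13),(.02,.176))])).round(0).tolist())
E
```

```text
t: 2.4
tcp_pos: [0.5539, 0.1849, 0.306]
tool_rot: [0.862, -0.497, -0.048, 0.086]
contact_force: [-1.0, 0.1, 0.2]
grip_width: 0.598
(array([ 0.03, -0.02,  0.11]), array([-0.09, -0.14, -0.11]))
shutter_grip 0.92 [239.8, 204.5] 5455
drop_box 0.89 [286.6, 175.8] 55572
slot 0.79 [285.3, 175.6] 55210
[[277.59571994 220.57931378]] [[144.0, 272.0], [128.0, 148.0], [426.0, 272.0], [444.0, 149.0]]
```

View pics/w1.png

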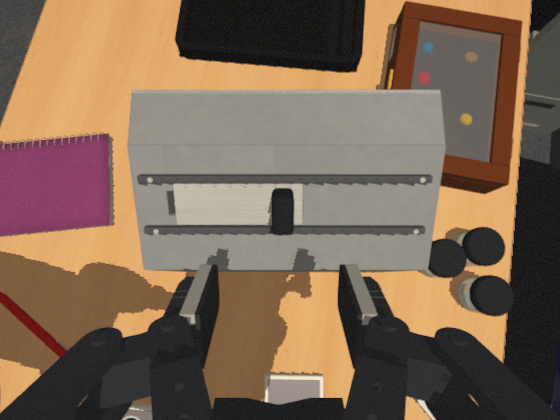

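The wrist picture shows the knob at about (283,212), the plate spanning columns 174–302, and a dark sliver of slot at columns 167–174. So the shutter starts about 1 cm open, and the slot is off-centre towards −x. I'll measure it precisely.

Run:
```python
from h import *
im=cv2.imread("pics/w1.png").astype(int); g=im.max(2)
S=np.array([0,.8660254,.5]); C=np.array([0,-.015,.156])
def knob(x,s): return b2w([C+[x+a,0,0]+S*(s+b)+N*o for a in(-.007,.007) for b in(-.013,.013) for o in(.003,.028)])
roi=(slice(184,240),slice(262,306)); m=(g[roi]<45)
print(np.where((m.sum(0)>15))[0][[0,-1]]+262,np.where(m[:,10:32].sum(1)>8)[0][[0,-1]]+184)
def err(p):
    a=np.zeros((420,560),np.uint8);cv2.fillConvexPoly(a,cv2.convexHull((proj("wrist",knob(*p))*16).astype(np.int32)),1,shift=4);a=a[roi]>0
    return -(a&m).sum()/(a|m).sum()
x=min(((err((x,s)),x,s) for x in np.arange(-.012,.012,.0005) for s in np.arange(-.008,.008,.0005)));print(x)
for o,s,l in((.006,.0185,"up strip"),(.006,-.0185,"low"),(.003,0,"plate"),(0,.009,"slot up"),(0,-.009,"slot dn")):
    print(l,proj("wrist",b2w([C+[xx,0,0]+S*s+N*o for xx in(-.1,-.082,0,.1)])).round(1).tolist())
print(g[203,155:182].tolist(), g[203,296:312].tolist()); print("col170",g[180:235,170].tolist())
```

```text
[272 292] [189 233]
(np.float64(-0.8020924149956408), np.float64(-0.0029999999999999923), np.float64(0.004500000000000011))
up strip [[136.2, 182.4], [163.2, 182.5], [286.2, 182.6], [435.9, 182.7]]
low [[142.7, 233.4], [168.4, 233.4], [285.7, 233.5], [428.5, 233.7]]
plate [[141.0, 207.1], [167.1, 207.1], [285.8, 207.2], [430.4, 207.3]]
slot up [[141.0, 193.3], [167.1, 193.3], [285.9, 193.5], [430.5, 193.6]]
slot dn [[144.0, 217.6], [169.5, 217.7], [285.6, 217.8], [427.1, 217.9]]
[151, 155, 149, 152, 151, 152, 150, 152, 153, 151, 152, 148, 132, 89, 72, 73, 76, 76, 76, 142, 196, 197, 193, 195, 193, 194, 193] [197, 196, 196, 197, 198, 193, 167, 142, 151, 148, 149, 148, 149, 149, 150, 152]
col170 [88, 85, 82, 82, 108, 148, 150, 150, 152, 149, 134, 90, 77, 76, 73, 75, 76, 74, 74, 74, 75, 73, 73, 73, 71, 78, 78, 77, 79, 77, 79, 79, 78, 84, 97, 131, 150, 146, 149, 146, 145, 148, 145, 147, 138, 94, 63, 72, 90, 89, 91, 90, 87, 101, 135]
```

```bash
sed -i 's/^BOX=.*/BOX=np.array([.5395,.2869,0.])+R.from_euler("z",.198).apply([0,.0018,0]); YAW=.198/' h.py
cat >> h.py <<'E'
S=np.array([0,.8660254,.5]); C=np.array([-.0445,-.015,.156]) # slot centre, box frame
E
python3 - <<'E'
from h import *
print(grasp_plan(b2w(C+[.0415,0,0]+S*.001+N*.027)[0],tool([1,0,0],-N)))
E
```

```text
(array([0.31, 9.52, 0.08]), array([-0.01,  0.17,  0.08]))
```

```bash
python3 -m inch '0.3 4 0.1 0 0 0 0.6;0.3 8 0.1 0 0 0 0.6;0.3 9.5 0.1 0 0 0 0.6;0.3 9.5 0.1 0 0 0 0.6;0.3 9.5 0.1 0 0 0 0;0.3 9.5 0.1 0 0 0 0;0.3 9.5 0.1 0 0 0 0;0.3 9.5 0.1 0 0 0 0;0.3 9.5 0.1 0 0 0 0' 40
python3 - <<'E'
from h import *
print(grasp_plan(b2w(C+[.0415,0,0]+S*.001+N*.027)[0],tool([1,0,0],-N)))
E
```

```text
t: 3.5
tcp_pos: [0.5475, 0.2343, 0.2287]
tool_rot: [0.862, -0.497, -0.052, 0.085]
contact_force: [-0.3, -2.1, 6.4]
grip_width: 0.152
(array([-0.05,  0.2 , -0.07]), array([-0.04,  0.2 ,  0.24]))
```

```bash
python3 -m inch '1 -0.1 0 0 0 0 0;2.5 -0.1 0 0 0 0 0;4 -0.1 0 0 0 0 0;5.5 -0.1 0 0 0 0 0;6.8 -0.1 0 0 0 0 0;7.6 -0.1 0 0 0 0 0;7.9 -0.1 0 0 0 0 0;7.9 -0.1 0 0 0 0 0;7.9 -0.1 0 0 0 0 0' 40
python3 - <<'E'
from h import *
print(grasp_plan(b2w(C+[.0415,0,0]+S*.001+N*.027)[0],tool([1,0,0],-N)))
E
```

```text
t: 4.4
tcp_pos: [0.6227, 0.2491, 0.2288]
tool_rot: [0.862, -0.497, -0.049, 0.088]
contact_force: [-9.9, 0.1, -3.8]
grip_width: 0.156
(array([-7.71,  0.24, -0.04]), array([-0.05,  0.13, -0.2 ]))
```

```bash
python3 -m inch '0 0 0 0 0 0 0.5;0 0 0 0 0 0 0.5;0 0 0 0 0 0 0.6;0 -3 0 0 0 0 0.6;0 -7 0 0 0 0 0.8;0 -11 0 0 0 0 1;-3 -13 0 0 0 0 1;-6 -13 0 0 0 0 1;-9 -13 0 0 0 0 1;-9 -13 0 0 0 0 1'
python3 - <<'E'
from h import *
im=save("wrist","w2.png")
print([proj("wrist",b2w(C+[x,0,0]+S*s)).round(1)[0].tolist() for x in(-.037,.037) for s in(-.009,.009)])
g=im.astype(int).max(2); r=int(proj("wrist",b2w(C))[0,1]); c0=int(proj("wrist",b2w(C-[.037,0,0]))[0,0]); print(r,c0)
print(g[r,c0-12:c0+12].tolist()); print(g[r,c0+85:c0+130].tolist());
c=int(proj("wrist",b2w(C))[0,0]); print(g[r-30:r+31,c].tolist())
E
```

```text
t: 5.4
tcp_pos: [0.5453, 0.1667, 0.3427]
tool_rot: [0.862, -0.497, -0.049, 0.087]
contact_force: [0.1, -0.1, -0.2]
grip_width: 1.003
[[196.7, 199.9], [195.1, 178.4], [288.4, 200.1], [288.6, 178.5]]
189 195
[146, 148, 147, 148, 147, 147, 148, 146, 149, 146, 149, 147, 147, 147, 136, 103, 75, 72, 74, 74, 70, 76, 75, 74]
[82, 84, 83, 81, 81, 86, 84, 84, 84, 85, 105, 133, 143, 144, 146, 146, 147, 146, 145, 144, 144, 137, 145, 174, 189, 190, 191, 192, 191, 190, 190, 191, 189, 189, 188, 190, 191, 191, 189, 189, 189, 188, 190, 190, 187]
[149, 147, 149, 146, 147, 145, 148, 130, 63, 73, 88, 87, 85, 84, 80, 75, 80, 108, 145, 146, 148, 141, 110, 83, 78, 83, 82, 82, 82, 82, 84, 81, 81, 82, 85, 83, 83, 82, 112, 154, 153, 147, 121, 115, 141, 150, 146, 147, 149, 148, 147, 142, 110, 62, 72, 85, 86, 84, 84, 82, 98]
```

View pics/w2.png

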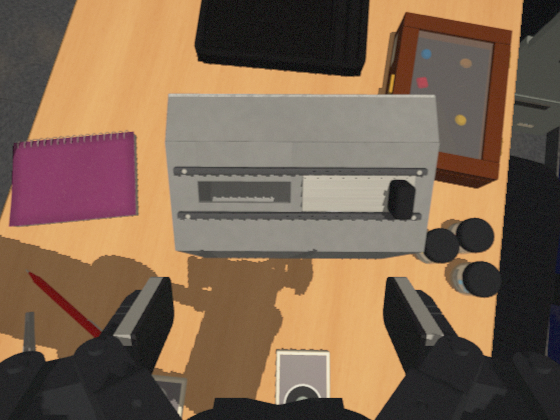

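The shutter is fully open. In the second wrist view the slot spans columns 198–290 and rows 181–201, and the plate starts at 303, clear of it. Next I move to the pre-grasp pose over the holder.

```bash
sed -i 's/\.0018/.0009/; s/^S=.*/S=np.array([0,.8660254,.5]); C=np.array([-.0432,-.015,.156])/' h.py
cat >> h.py <<'E'
def pick(p,lift,al=15,a=.044):
    "p=(x,y,yaw of jaw axis)"
    x=np.array([np.cos(p[2]),np.sin(p[2]),0]);l=np.array([-x[1],x[0],0]);u=np.array([0,0,1.]);t=np.radians(al)
    y=-np.cos(t)*u+np.sin(t)*l; Rt=np.c_[x,y,np.cross(x,y)]
    tip=np.array([p[0],p[1],0])-a*l+u*(.00435+lift); return plan(tip-.068*y,Rt)
E
python3 - <<'E'
from h import *
print(pick([.591,.0761,.186],.12))
E
```

```text
(array([  2.4 ,   5.25, -21.45]), array([-15.03,   0.78,  -0.32]))
```

```bash
python3 -m inch '1 0 -5 -4 0 0 1;2 0 -10 -8 0 0 1;2.4 1 -15 -12 0 0 1;2.4 3 -19 -15 0.8 -0.3 1;2.4 5.2 -21.4 -15 0.8 -0.3 1;2.4 5.2 -21.4 -15 0.8 -0.3 1;2.4 5.2 -21.4 -15 0.8 -0.3 1'
python3 - <<'E'
from fit import *
im=save("wrist","w3.png")
for m in masks_of("wrist","holder_single")[:2]:
    print(m["conf"],m["uv"],m["region"].sum())
    r=fit([.591,.0761,1.757],slabV(),[("wrist",m["region"])]);print(r.x,r.fun)
E
```

```text
t: 6.15
tcp_pos: [0.6033, 0.0159, 0.191]
tool_rot: [0.79, -0.606, -0.056, 0.073]
contact_force: [-0.1, 0.5, 0.0]
grip_width: 1.001
0.75 [279.5, 182.8] 12206
[0.59187172 0.07526574 1.74770142] -0.9888730197317774
```

View pics/w3.png

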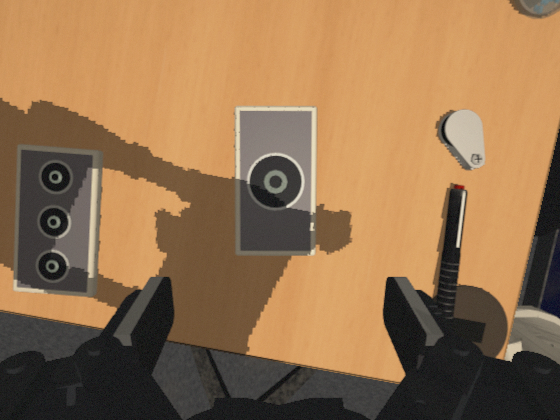

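The wrist picture shows the holder squarely between the fingers, window at (276,181), corners about (236,107) to (315,254). The fit scores IoU 0.99.

Run:
```python
from h import *
for l in(.12,.02,0): print(pick([.5919,.0753,.177],l))
```

```text
(array([-0.11,  0.22, -0.21]), array([0.02, 0.56, 0.03]))
(array([-0.14,  9.88, -2.79]), array([0.02, 0.56, 0.03]))
(array([-0.15, 11.81, -3.31]), array([0.02, 0.56, 0.03]))
```

```bash
python3 -m inch '-0.1 4 -1.2 0 0.6 0 1;-0.1 8 -2.3 0 0.6 0 1;-0.1 10 -2.8 0 0.6 0 1;-0.15 11.3 -3.2 0 0.6 0 1;-0.15 11.7 -3.3 0 0.6 0 1;-0.15 11.7 -3.3 0 0.6 0 1' 60
python3 - <<'E'
from h import *
print(pick([.5919,.0753,.177],0))
E
```

```text
t: 6.85
tcp_pos: [0.6035, 0.0147, 0.0722]
tool_rot: [0.79, -0.607, -0.055, 0.069]
contact_force: [0.1, -0.0, -0.2]
grip_width: 1.0
(array([-0.07,  0.21, -0.04]), array([0.05, 0.01, 0.12]))
```

```bash
python3 -m inch '-0.1 0.1 0 0 0 0 0.65;-0.1 0.1 0 0 0 0 0.5;-0.1 0.1 0 0 0 0 0.5;-0.1 0.1 0 0 0 0 0.5;-0.1 0.1 0 0 0 0 0.5' 60
python3 - <<'E'
from h import *
im=save("wrist","w4.png")
print(pick([.5919,.0753,.177],0))
E
```

```text
t: 7.35
tcp_pos: [0.6032, 0.0145, 0.0737]
tool_rot: [0.79, -0.607, -0.056, 0.069]
contact_force: [-3.3, -1.2, 10.0]
grip_width: 0.658
(array([-0.05,  0.36, -0.07]), array([0.09, 0.06, 0.28]))
```

View pics/w4.png

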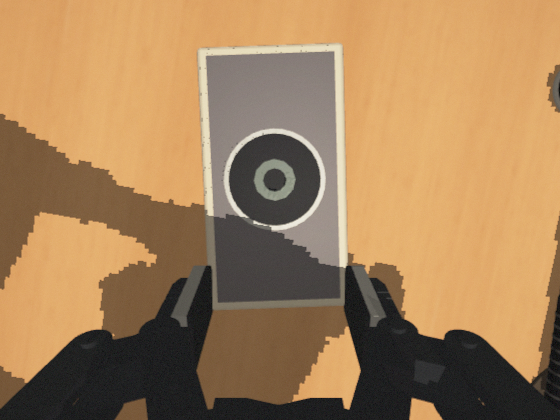

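```bash
python3 -m inch '0 -0.5 0.13 0 0 0 0.5;0 -2 0.5 0 0 0 0.5;0 -5 1.3 0 0 0 0.5;0 -8.5 2.3 0 0 0 0.5;0 -12 3.2 0 0 0 0.5;0 -16 4.3 0 0 0 0.5;0 -20 5.4 0 0 0 0.5;0 -22 5.9 0 0 0 0.5;0 -22 5.9 0 0 0 0.5' 60
python3 - <<'E'
from h import *
im=save("wrist","w5.png"); a=cv2.imread("pics/w4.png"); b=cv2.imread("pics/w5.png"); save("scene","s5.png")
cv2.imwrite("pics/v5.png",np.hstack([cv2.resize(b,(400,300)),cv2.resize(cv2.imread("pics/s5.png"),(400,300))]))
E
```

```text
t: 8.3
tcp_pos: [0.6029, 0.0146, 0.3066]
tool_rot: [0.789, -0.608, -0.059, 0.066]
contact_force: [-0.4, -0.1, -1.3]
grip_width: 0.648
```

View pics/v5.png

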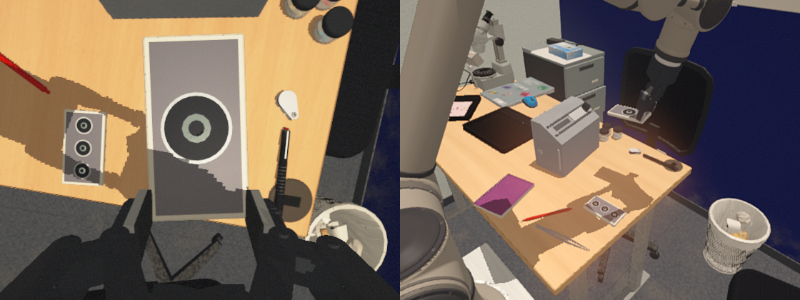

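The holder is firmly held and lifted, with its tail between the pads. The scene view confirms it is in the air and the triple hasn't moved. Now I estimate the slab's pose in the hand.

```bash
cat > hand.py <<'E'
from h import *
from scipy.optimize import least_squares
def slab_in_hand(dbg=True):
    grab_frame("wrist"); m=max(masks_of("wrist","holder_single"),key=lambda m:m["conf"])
    if dbg: print("conf",m["conf"],m["uv"],m["region"].sum())
    c=max(cv2.findContours(m["region"].astype(np.uint8),0,cv2.CHAIN_APPROX_NONE)[0],key=cv2.contourArea)[:,0].astype(float)
    K,T,_=cam("wrist"); s=read_state(); Rt=rot(s["tool_rot"]).as_matrix(); tcp=np.array(s["tcp_pos"])
    Rc=np.array
    top=np.array([[-.03,-.055,0],[.03,-.055,0],[.03,.055,0],[-.03,.055,0]]) # jaw, lead at mid-plane of top; mask hull of 8
    V=np.array([[a,b,z] for a in(-.03,.03) for b in(-.055,.055) for z in(-.0045,.0045)])
    def W(p):
        # slab axes in tool frame: x jaw, lead, up ; nominal alpha=15
        al=np.radians(15)+p[3]; lead=np.array([0,np.sin(al),np.cos(al)]); up=np.array([0,-np.cos(al),np.sin(al)]); A=np.c_[[1,0,0],lead,up]
        A=R.from_rotvec([0,0,0]).as_matrix()@A@R.from_euler("z",p[4]).as_matrix()
        o=np.array([p[0],.068,0])+A[:,1]*p[1]+A[:,2]*p[2]
        return (o+V@A.T)@Rt.T+tcp, A,o
    hull=lambda p: cv2.convexHull(proj("wrist",W(p)[0]).astype(np.float32))
    # use only contour points away from fingers: rows above the tips
    def res(p):
        h=hull(p); return [cv2.pointPolygonTest(h,(float(u),float(v)),True) for u,v in pts]+[p[2]*300]
    pts=c[(c[:,1]<255)][::4]
    r=least_squares(res,[0,.044,0,0,0],x_scale=[.002,.002,.002,.05,.05],loss="soft_l1")
    if dbg: print("dx mm %.1f  lead mm %.1f  up mm %.1f  dpitch deg %.1f yaw %.1f"%tuple(r.x*[1000,1000,1000,57.3,57.3]),"rms px",np.sqrt(np.mean(np.array(res(r.x))**2)).round(2))
    return r.x,W(r.x)
if __name__=="__main__": slab_in_hand()
E
python3 hand.py; python3 -c "
from h import *
s=read_state();print(rot(s['tool_rot']).as_matrix().round(3))"
```

```text
conf 0.76 [276.9, 180.3] 35550
dx mm -0.0  lead mm 43.7  up mm -0.1  dpitch deg 0.4 yaw -0.2 rms px 6.26
[[ 0.984 -0.043 -0.17 ]
 [ 0.176  0.254  0.951]
 [ 0.002 -0.966  0.258]]
```

```bash
python3 - <<'E'
s=open("hand.py").read()
s=s.replace('r=least_squares(res,[0,.044,0,0,0],x_scale=[.002,.002,.002,.05,.05],loss="soft_l1")',
'''u=np.array([.001,.001,.001,.0175,.0175]); p0=np.array([0,.044,0,0,0])
    r=least_squares(lambda q:res(p0+(q-10)*u),[10.]*5,diff_step=.02,loss="soft_l1"); r.x=p0+(r.x-10)*u''')
open("hand.py","w").write(s)
E
python3 hand.py
```

```text
conf 0.74 [277.2, 179.0] 35719
dx mm 0.7  lead mm 45.6  up mm -8.4  dpitch deg 2.6 yaw 1.9 rms px 0.52
```

```bash
sed -i 's/\[p\[2\]\*300\]/[(p[2]+.0038)*20000]/' hand.py; python3 hand.py
python3 - <<'E'
from h import *
a=cv2.imread("pics/w5.png"); print(proj("wrist",np.array(read_state()["tcp_pos"])+.0*np.eye(3)))
E
```

```text
conf 0.9 [277.3, 176.8] 35810
dx mm 0.8  lead mm 46.5  up mm -3.8  dpitch deg 6.2 yaw 2.0 rms px 0.79
[[275.81821903 432.03699055]
 [275.81821903 432.03699055]
 [275.81821903 432.03699055]]
```

```bash
cat > corn.py <<'E'
import cv2,numpy as np
def lead(f):
    im=cv2.imread(f); s=cv2.cvtColor(im,cv2.COLOR_BGR2HSV)[...,1]; m=((s<75)).astype(np.uint8)
    m=cv2.morphologyEx(m,cv2.MORPH_CLOSE,np.ones((5,5)))
    L,Rr=[],[]
    for r in range(75,190,5):
        run=np.where(m[r,150:400]==0)[0]+150
        l=run[run<277].max()+1; q=run[run>277].min(); L.append((r,l));Rr.append((r,q))
    T=[(c,np.where(m[:150,c]==0)[0].max()+1) for c in range(225,320,5)]
    pl=np.polyfit(*np.array(L).T,1);pr=np.polyfit(*np.array(Rr).T,1);pt=np.polyfit(*np.array(T).T,1)
    out=[]
    for p in(pl,pr):
        r=60
        for _ in range(20): c=np.polyval(p,r); r=np.polyval(pt,c)
        out.append((c,r))
    print(f,np.round(out,1).tolist(),"w",round(out[1][0]-out[0][0],1),"w@180",np.polyval(pr,180)-np.polyval(pl,180)); return out
if __name__=="__main__":
    lead("pics/w4.png");lead("pics/w5.png")
E
python3 corn.py
python3 - <<'E'
from h import *
s=read_state();Rt=rot(s["tool_rot"]).as_matrix();t=np.array(s["tcp_pos"])
# predicted lead top corners for pitch/up combos
for up,ld,dp in((-.0035,.045,0),(-.0035,.045,2),(-.0035,.045,4),(-.0035,.045,6),(-.008,.045,2.6)):
    al=np.radians(15+dp);A=np.c_[[1,0,0],[0,np.sin(al),np.cos(al)],[0,-np.cos(al),np.sin(al)]]
    P=np.array([[-.03,.055,.0045],[.03,.055,.0045]])+[0,ld,up]
    q=proj("wrist",(P@A.T+[0,.068,0])@Rt.T+t); print(up,ld,dp,q.round(1).tolist(),"w",(q[1]-q[0])[0].round(1))
E
```

```text
pics/w4.png [[197.0, 48.2], [342.7, 42.8]] w 145.7 w@180 142.16205533596843
pics/w5.png [[200.1, 51.9], [341.4, 46.8]] w 141.3 w@180 140.62055335968375
-0.0035 0.045 0 [[201.9, 43.2], [351.0, 42.9]] w 149.1
-0.0035 0.045 2 [[203.6, 46.3], [349.3, 46.1]] w 145.7
-0.0035 0.045 4 [[205.3, 49.6], [347.7, 49.3]] w 142.4
-0.0035 0.045 6 [[206.9, 53.0], [346.2, 52.8]] w 139.3
-0.008 0.045 2.6 [[206.2, 51.4], [346.8, 51.2]] w 140.6
```

```bash
cat >> h.py <<'E'
HAND=[.0008,.0455,-.0038,2.5,2.0]
def handT(p=None):
    p=HAND if p is None else p
    al=np.radians(15+p[3]); A=np.c_[[1,0,0],[0,np.sin(al),np.cos(al)],[0,-np.cos(al),np.sin(al)]]@R.from_euler("z",p[4],degrees=True).as_matrix()
    return A,np.array([p[0],.068,0])+A[:,1]*p[1]+A[:,2]*p[2]
def post(dist,beta=50,ds=0,dx=0):
    "slab centre dist before the slot along lead"
    A,o=handT(); b=np.radians(beta); B=frame(0,YAW)@np.c_[[1,0,0],[0,np.cos(b),-np.sin(b)],[0,np.sin(b),np.cos(b)]]
    Rt=B@A.T; c=b2w(C+[dx,0,0]-N*.002+S*ds)[0]-B[:,1]*dist; tcp=c-Rt@o
    return tcp,Rt
E
python3 - <<'E'
from h import *
for d in(.095,.06,-.025): t,Rt=post(d); print(d,t.round(3),*plan(t,Rt))
E
```

```text
0.095 [0.508 0.215 0.322] [-5.68  3.44 21.23] [-47.43   0.28  -1.38]
0.06 [0.504 0.237 0.295] [-5.73  6.61 22.72] [-47.43   0.28  -1.38]
-0.025 [0.493 0.291 0.23 ] [-5.87 14.31 26.31] [-47.43   0.28  -1.38]
```

```bash
python3 -m inch '-1 -2 0 -8 0 -0.2 0.5;-2 -3 2 -16 0.1 -0.5 0.5;-3 -4 4 -24 0.1 -0.7 0.5;-4 -4 7 -32 0.2 -0.9 0.5;-5 -3 10 -40 0.2 -1.2 0.5;-5.7 -2 14 -47.4 0.3 -1.4 0.5;-5.7 0 18 -47.4 0.3 -1.4 0.5;-5.7 3.4 21.2 -47.4 0.3 -1.4 0.5;-5.7 3.4 21.2 -47.4 0.3 -1.4 0.5;-5.7 3.4 21.2 -47.4 0.3 -1.4 0.5' 60
python3 - <<'E'
from h import *
t,Rt=post(.095);print(*plan(t,Rt))
A,o=handT();s=read_state();Rw=rot(s["tool_rot"]).as_matrix();tc=np.array(s["tcp_pos"])
V=np.array([[a,b,z] for z in(-.0045,.0045) for a,b in((-.03,-.055),(.03,-.055),(.03,.055),(-.03,.055))]);Pw=(V@A.T+o)@Rw.T+tc
out=[]
sl=b2w([C+[a,0,0]+S*b for a,b in((-.037,-.009),(.037,-.009),(.037,.009),(-.037,.009))])
for n in("wrist","scene"):
    im=save(n,n+"6.png")[:,:,::-1].copy(); big=cv2.resize(im,None,fx=3,fy=3,interpolation=cv2.INTER_LINEAR)
    for q,c in((proj(n,Pw[:4]),(0,255,0)),(proj(n,Pw[4:]),(0,255,255)),(proj(n,sl),(0,0,255))):
        cv2.polylines(big,[np.int32(q*3+1)],True,c,1)
    ctr=proj(n,np.vstack([Pw,sl])).mean(0)*3
    w=450 if n=="scene" else 840
    x0=int(np.clip(ctr[0]-w/2,0,1680-w));y0=int(np.clip(ctr[1]-w*.5,0,1260-w));cr=big[y0:y0+w,x0:x0+w]
    out.append(cv2.resize(cr,(400,400)))
cv2.imwrite("pics/v6.png",np.hstack(out))
E
```

```text
t: 9.7
tcp_pos: [0.5078, 0.2158, 0.3208]
tool_rot: [-0.48, 0.873, 0.084, -0.032]
contact_force: [0.5, 0.2, -0.0]
grip_width: 0.647
[ 0.04 -0.04 -0.08] [ 0.01  0.16 -0.04]
```

View pics/v6.png

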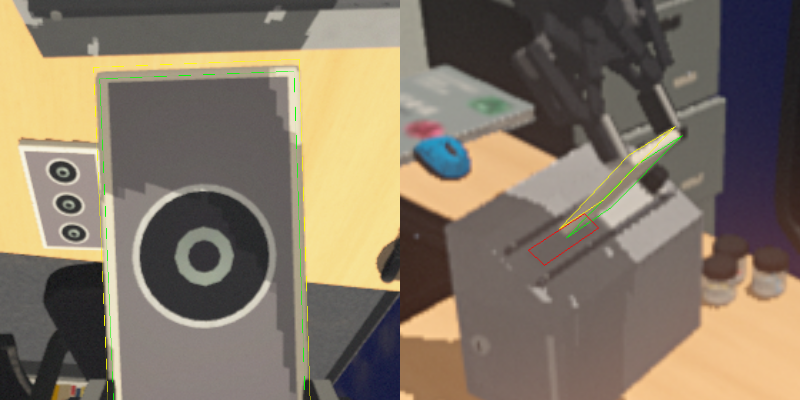

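The overlay agrees with the picture: the slab outline in the scene view is within a pixel, and the slot lies dead ahead between the strips. Now I insert in stages.

Run:
```python
from h import *
for d in(.06,.045,.03,0,-.025): t,Rt=post(d); print(d,*plan(t,Rt))
```

```text
0.06 [-0.13  1.04  3.46] [-0.02 -0.07 -0.  ]
0.045 [-0.18  1.49  4.89] [-0.02 -0.07 -0.  ]
0.03 [-0.24  1.95  6.32] [-0.02 -0.07 -0.  ]
0 [-0.34  2.85  9.18] [-0.02 -0.07 -0.  ]
-0.025 [-0.43  3.6  11.56] [-0.02 -0.07 -0.  ]
```

```bash
python3 -m inch '-0.05 0.4 1.2 0 0 0 0.5;-0.1 0.8 2.4 0 0 0 0.5;-0.13 1.05 3.5 0 0 0 0.5;-0.15 1.25 4.2 0 0 0 0.5;-0.18 1.5 4.9 0 0 0 0.5;-0.18 1.5 4.9 0 0 0 0.5;-0.18 1.5 4.9 0 0 0 0.5' 60
python3 - <<'E'
from h import *
for d in(.045,.03,0,-.025): t,Rt=post(d); print(d,*plan(t,Rt))
E
```

```text
t: 10.5
tcp_pos: [0.502, 0.247, 0.2832]
tool_rot: [-0.48, 0.873, 0.083, -0.03]
contact_force: [1.0, 0.8, -1.2]
grip_width: 0.649
0.045 [-0.01 -0.01 -0.01] [-0.01 -0.05  0.  ]
0.03 [-0.06  0.45  1.42] [-0.01 -0.05  0.  ]
0 [-0.17  1.35  4.27] [-0.01 -0.05  0.  ]
-0.025 [-0.26  2.1   6.66] [-0.01 -0.05  0.  ]
```

```bash
python3 -m inch '-0.03 0.25 0.8 0 0 0 0.5;-0.06 0.5 1.6 0 0 0 0.5;-0.1 0.8 2.5 0 0 0 0.5;-0.13 1.1 3.4 0 0 0 0.5;-0.17 1.35 4.3 0 0 0 0.5;-0.17 1.35 4.3 0 0 0 0.5' 60
python3 -m inch '-0.03 0.25 0.8 0 0 0 0.5;-0.06 0.5 1.6 0 0 0 0.5;-0.1 0.75 2.3 0 0 0 0.5;-0.1 0.75 2.3 0 0 0 0.5;-0.1 0.75 2.3 0 0 0 0.5' 60
python3 - <<'E'
from h import *
for d in(-.02,-.025,): t,Rt=post(d); print(d,*plan(t,Rt))
E
```

```text
t: 11.1
tcp_pos: [0.4956, 0.2762, 0.2472]
tool_rot: [-0.48, 0.873, 0.083, -0.031]
contact_force: [0.2, -0.5, -0.6]
grip_width: 0.645
t: 11.6
tcp_pos: [0.4924, 0.2913, 0.2284]
tool_rot: [-0.48, 0.873, 0.083, -0.031]
contact_force: [0.5, 0.2, -0.5]
grip_width: 0.649
-0.02 [ 0.08 -0.24 -0.58] [ 0.04  0.08 -0.08]
-0.025 [ 0.06 -0.09 -0.1 ] [ 0.04  0.08 -0.08]
```

No contact force, and more than half is inside. Release, wait, then look.

```bash
python3 -m inch '0 0 0 0 0 0 0.8;0 0 0 0 0 0 0.9;0 0 0 0 0 0 0.9;0 0 0 0 0 0 0.9;0 0 0 0 0 0 0.9;0 0 0 0 0 0 0.9;0 0 0 0 0 0 0.9'
python3 - <<'E'
from h import *
save("wrist","w7.png");save("scene","s7.png")
for n in("wrist","scene"): print(n,[(round(m["conf"],2),m["uv"],m["region"].sum()) for m in masks_of(n,"holder_single")[:2]])
a=cv2.imread("pics/w7.png");b=cv2.imread("pics/s7.png");q=proj("scene",b2w(C))[0].astype(int)
cr=cv2.resize(b[q[1]-75:q[1]+75,q[0]-100:q[0]+100],(400,300))
cv2.imwrite("pics/v7.png",np.hstack([cv2.resize(a,(400,300)),cr]))
E
```

```text
t: 12.3
tcp_pos: [0.4924, 0.2913, 0.2284]
tool_rot: [-0.48, 0.873, 0.083, -0.031]
contact_force: [-0.4, -0.4, -0.6]
grip_width: 0.9
wrist []
scene []
```

View pics/v7.png

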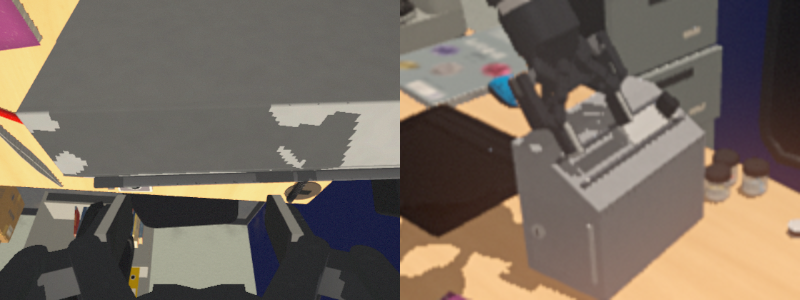

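The holder is gone from between the fingers, and neither view shows it outside the box. Back off and turn to the knob.

```bash
python3 -m inch '0 -1 -1.8 0 0 0 0.9;0 -2.5 -4 0 0 0 0.9;0 -4.5 -7 0 0 0 0.8;0 -6.5 -10 0 0 0 0.6;0 -6.5 -10 0 0 0 0.6'
python3 - <<'E'
from h import *
print(grasp_plan(b2w(C+[.12,0,0]+S*.001+N*.13)[0],tool([1,0,0],-N)))
E
```

```text
t: 13.0
tcp_pos: [0.4996, 0.2406, 0.3435]
tool_rot: [-0.481, 0.872, 0.085, -0.027]
contact_force: [0.1, 0.3, -0.1]
grip_width: 0.599
(array([12.56,  6.18, -3.74]), array([62.43, -1.48,  2.06]))
```

```bash
python3 -m inch '1 -1 -2 8 -0.2 0.3 0.6;3 -1 -4 16 -0.4 0.5 0.6;5 -1 -5 24 -0.6 0.8 0.6;7 0 -6 32 -0.8 1.1 0.6;9 1 -6 40 -1 1.3 0.6;11 3 -5 48 -1.1 1.6 0.6;12.5 5 -4 56 -1.3 1.8 0.6;12.6 6.2 -3.7 62.4 -1.5 2.1 0.6;12.6 6.2 -3.7 62.4 -1.5 2.1 0.6;12.6 6.2 -3.7 62.4 -1.5 2.1 0.6'
python3 - <<'E'
from h import *
print(grasp_plan(b2w(C+[.1195,0,0]+S*.001+N*.0275)[0],tool([1,0,0],-N)))
im=save("wrist","w8.png"); print(proj("wrist",b2w([C+[.12,0,0]+N*.028,C])).round(1))
print([(round(m["conf"],2),m["uv"],m["region"].sum()) for m in masks_of("wrist","holder_single")[:2]])
E
```

```text
t: 14.0
tcp_pos: [0.6359, 0.1985, 0.3159]
tool_rot: [0.861, -0.499, -0.049, 0.085]
contact_force: [0.0, 0.5, -0.2]
grip_width: 0.604
(array([-0.08, 10.27,  0.07]), array([ 0.18, -0.05, -0.02]))
[[276.3 214.8]
 [110.2 200.9]]
[(0.69, [150.4, 206.5], np.int64(294))]
```

View pics/w8.png

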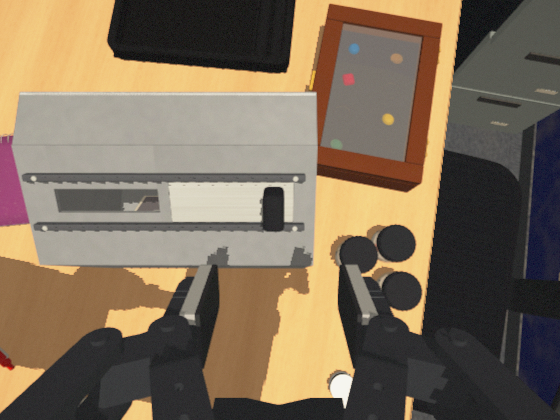

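The wrist view shows the open slot at columns 56–158, with a bit of the holder seen inside at (145,205) and nothing sticking out. The knob is at (273,209). Grasp it and shut.

```bash
python3 -m inch '-0.1 4 0 0 0 0 0.6;-0.2 8 0 0 0 0 0.6;-0.2 9.8 0 0 0 0 0.6;-0.2 10.1 0 0 0 0 0.6;-0.2 10.1 0 0 0 0 0;-0.2 10.1 0 0 0 0 0;-0.2 10.1 0 0 0 0 0;-0.2 10.1 0 0 0 0 0;-0.2 10.1 0 0 0 0 0' 40
python3 -m inch '-1.5 0 0 0 0 0 0;-3.5 0 0 0 0 0 0;-5.5 0 0 0 0 0 0;-7 0 0 0 0 0 0;-8 0 0 0 0 0 0;-8.5 0 0 0 0 0 0;-8.8 0 0 0 0 0 0;-8.8 0 0 0 0 0 0' 40
python3 - <<'E'
from h import *
print(grasp_plan(b2w(C+[.03,0,0]+S*.001+N*.0275)[0],tool([1,0,0],-N)))
E
```

```text
t: 15.0
tcp_pos: [0.6227, 0.2482, 0.2322]
tool_rot: [0.861, -0.499, -0.051, 0.087]
contact_force: [-9.4, -4.1, 7.8]
grip_width: 0.152
t: 15.8
tcp_pos: [0.5357, 0.2309, 0.2324]
tool_rot: [0.861, -0.498, -0.05, 0.087]
contact_force: [-1.8, 5.5, -6.4]
grip_width: 0.153
(array([ 0.15,  0.47, -0.25]), array([ 0.1 ,  0.18, -0.12]))
```

```bash
python3 -m inch '-0.15 0 0 0 0 0 0;-0.3 0 0 0 0 0 0;-0.4 0 0 0 0 0 0;-0.4 0 0 0 0 0 0;-0.4 0 0 0 0 0 0' 40
```

```text
t: 16.3
tcp_pos: [0.5338, 0.2304, 0.2325]
tool_rot: [0.861, -0.498, -0.052, 0.085]
contact_force: [8.5, 11.0, -13.2]
grip_width: 0.149
```

```bash
python3 -m inch '0 0 0 0 0 0 0.5;0 0 0 0 0 0 0.5;0 0 0 0 0 0 0.5;0 -4 0 0 0 0 0.6;0 -8 0 0 0 0 0.6;0 -12 0 0 0 0 0.6;0 -12 0 0 0 0 0.6;0 -12 0 0 0 0 0.6'
python3 - <<'E'
from fit import *
save("wrist","w9.png");save("top","t9.png");m=masks_of("top","holder_triple")[0]
print("triple",fit([.436,.016,1.67],slabV(),[("top",m["region"])]).x,[(round(m["conf"],2),m["uv"]) for m in masks_of("top","holder_single")[:2]])
im=cv2.imread("pics/w9.png");g=im.astype(int).max(2);o=.003
q=proj("wrist",b2w([C+N*o+[x,0,0] for x in(-.044,.044)]));print(q.round(1)); r=int(q[0,1]);
for c in q[:,0].astype(int): print(c-12,g[r,c-12:c+13].tolist())
cv2.imwrite("pics/v9.png",np.hstack([cv2.resize(im,(400,300)),cv2.resize(cv2.imread("pics/t9.png"),(400,300))]))
E
```

```text
t: 17.1
tcp_pos: [0.5453, 0.1711, 0.3375]
tool_rot: [0.861, -0.498, -0.052, 0.084]
contact_force: [0.5, 1.0, -0.5]
grip_width: 0.599Traceback (most recent call last):
  File "<stdin>", line 2, in <module>
IndexError: list index out of range
```

Run:
```python
from fit import *
save("scene","s9.png");ms=masks_of("scene","holder_triple")
for m in ms[:1]: print("triple",m["conf"],fit([.436,.016,1.67],slabV(),[("scene",m["region"])]).x)
im=cv2.imread("pics/w9.png");g=im.astype(int).max(2);o=.003
q=proj("wrist",b2w([C+N*o+[x,0,0] for x in(-.044,.044)]));print(q.round(1)); r=int(q[0,1]);
for c in q[:,0].astype(int): print(c-12,g[r,c-12:c+13].tolist())
cv2.imwrite("pics/v9.png",np.hstack([cv2.resize(im,(400,300)),cv2.resize(cv2.imread("pics/s9.png"),(400,300))]))
```

```text
triple 0.86 [0.43406306 0.01576745 1.69426682]
[[186.2 196. ]
 [300.8 196. ]]
174 [153, 149, 151, 152, 150, 152, 149, 146, 165, 191, 194, 193, 193, 194, 192, 192, 195, 191, 193, 194, 193, 192, 193, 193, 191]
288 [174, 196, 194, 196, 194, 195, 192, 169, 143, 148, 148, 145, 146, 148, 145, 146, 149, 147, 146, 146, 144, 146, 147, 149, 147]
```

View pics/v9.png

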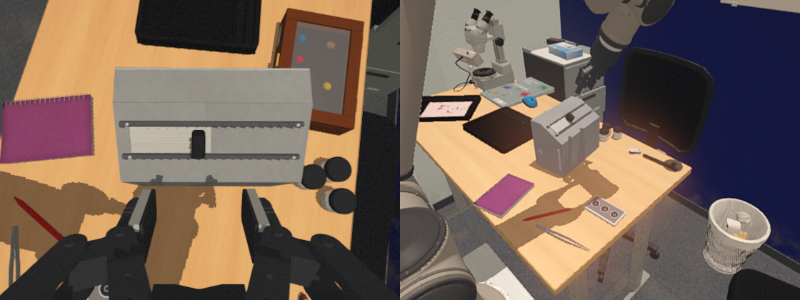

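```bash
python3 -c "
from plant import *
close_job(); print(read_state()['t'])"
```

```text
the job is handed in; nothing more can be done
the job is handed in; nothing more can be done
```

The single-window holder is posted inside the drop box, the shutter is shut, and the job was handed in at about 17 s of the 64 s allowed.

**What I did:** The shutter started about 12 mm open. I slid it to the open stop, picked the holder up by its tail edges, tipped it to about 50° and fed it in with only about 1 N of contact force. I let go at about 80 mm in, and it dropped inside. I then pinched the knob and slid the shutter back against its closed stop.

**Last checks:**
- **Holder:** after the release, part of it showed inside through the open slot and nothing stuck out. The shutter then closed without catching on it. I did not look for it again after shutting.
- **Shutter:** the knob travelled 90.8 mm between the two stops, against a nominal 90 mm, and pushed back with about 8.5 N at the closed end. The wrist picture shows the plate covering the slot.
- **Triple holder:** its fitted pose is within about 1 mm and 1.5° of the first one, which is within the measuring noise.
- **Robot:** it ended clear of everything.

**Checks that failed or disagreed:**
- The plate's centre measured about 3.6 mm further shut than the slot centre I was using. My slot estimates themselves ranged over about 2 mm, so I relied on the stop contact.
- The last top-camera search did not find the triple holder, so I checked it from the scene camera.
- The wrist camera's fit of the holder in the hand was biased by a few degrees. I corrected it by comparing with the view when the holder lay on the desk.

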